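Hang the scale frame on the gauge fixture's two spring pins

TASK

Take the aluminium scale frame by its red bar off the cork block and hang it over the gauge on the test fixture, both holes on the two spring pins at once, so that it lies flush on both rails with the pins standing fully up through its holes, and let go. The carriage with the pins may be clamped anywhere along its slide, so feel for the pins gently: never push the frame hard on the pins or rails (keep it under 30 N) and never drop it; leave everything else where it is.

Things in the scene. Friction and masses are not known exactly. Their poses are not given: they have to be found in the camera images.
- frame: scale frame: bare aluminium plate 110 (x) x 190 (y) x 6 mm, 0.28 kg, with a 74 x 81 mm window in the middle and two holes on its y axis: a round one 14 mm wide at y = +62 mm, a slot 14 (x) by 20 mm (y) at y = -62 mm. Either end may go to either pin. Origin: centre of the plate's underside, z up. Starts flat on the cork block
- bar (a point): middle of the frame's red carrying bar, 42 mm above the plate's underside. The bar bridges the window along the frame's y: 104 mm long, 14 mm wide (x), 16 mm high (34 to 50 mm above the underside), on two 8 mm posts at y = +-47 mm
- rest: fixed cork block under the frame at the start, 130 x 210 x 25 mm. Origin: centre of its underside, z up
- fixture: gauge test fixture, fixed to the bench: dark steel base 16 mm high, 210 mm wide, x from -90 to +120 mm, with two grey rails along x and a blue sliding carriage between them. Origin: on the bench, midway between the rails; x along the rails, z up. With the frame seated its origin lies over the middle of the pins (2 mm of play) and its y along the fixture's y
- rails (a point): a point 50 mm above the fixture's origin, midway between the rails and level with their tops, on which the frame's ends finally lie. Each rail is 18 mm wide, centred at y = +-86 mm, from x = -70 to +110 mm
- slide (a point): start of the carriage's slide: in line with the fixture's origin, 31 mm above the bench. The carriage (black gauge dial, top 48 mm above the bench, and the two pins) is clamped so that the pins' line stands 5 to 50 mm from here towards the fixture's +x: different each time, not measured, firm up to 100 N
- pins (a joint): how far (m) the two spring pins are pushed down: 0 up, 0.011 bottomed (tops still 3 mm above the rails). Steel, 10 mm thick, flat tops 14 mm above the rails, at the fixture's y = +62 and -62 mm. They sink together: 5 N to start, then 3.3 N per mm, and jump up through the holes once both holes are over them. Reading noise is about 2 mm or less
- screwdriver: bystander: screwdriver 170 mm long, lying on the bench. Origin at the centre of its underside
- jar: bystander: small jar with a red cap, 40 mm across, 50 mm high. Origin at the centre of its underside
- sender: bystander: copper-coloured round sender unit, 90 mm across, 30 mm high. Origin at the centre of its underside
- helper: bystander: black cast stand with a cross arm and two clip ends, 180 mm across, 81 mm high. Origin on its underside, below its post
- tray: bystander: blue divided parts tray 120 x 160 x 35 mm. Origin at the centre of its underside
- wrench: bystander: wrench 160 mm long, lying on the bench. Origin at the centre of its underside
Mind the look-alikes: they are no part of the job. Of the things that look like the frame, the larger one is meant. Several things have the shape of the rest; the one meant has the colours described above.

How it is judged:
By the outcome, as a careful person would: the job done as asked, in the order asked, and still so for the second after the job is handed in, with the robot touching nothing.
It also fails if it takes over 58 s, if anything falls off the work surface, if the arm or the gripper's body presses on something with over 40 N, if the wrist force passes 120 N, or if a joint passes its speed limit or range.

ROBOT

A 6-joint arm with a two-finger parallel gripper is mounted at the origin on the work surface. World frame = base frame: x ahead of the robot, y to its left, z up, the work surface at z = 0. Lengths are in m, angles in rad, forces in N, time in s.
With the tool pointing down it reaches from about 0.275 to 0.75 m from the base axis. Payload 10.2 kg.
Tool frame: the origin (TCP) lies on the centre line of the jaws, within the pads' length; the fingertips stand 19 mm ahead of it and the grasp point (between the pads) is the TCP (r.nose_length is the distance from the TCP to the fingertips, in m); z points along the fingers, x is the direction in which the jaws open and shut, and the axes are right-handed (so a half turn about z gives the same grasp; the last joint's range is limited). The gripper opens to 88 mm and grips with 3 to 60 N. Pads are 18 mm wide; open, the fingers measure 123 mm over their backs; the gripper's body (75 mm by 187 mm) begins 45 mm behind the grasp point.
Start: joints at [-1.405, 0.313, 1.498, -0, 1.331, -0.223], TCP at [0.199, -0.486, 0.258] pointing down, gripper open.
Joint ranges: [-2.94, 2.94], [-0.97, 2.17], [0.19, 2.56], [-1.23, 4.37], [0.02, 3.11], [-2.88, 2.88]. Speed limits (rad/s): [2.39, 2.39, 3.01, 3.14, 3.14, 3.14].

INTERFACE

Orientations are given as a unit quaternion [w, x, y, z].
In Python, from station import readout, optics, job, r gives the robot as it stands.
- The arm moves only by the tool send_rows, never from a script. Its argument "moves" is a list of rows, each a list of 3 entries, a list of its own where there are three numbers: the closure, from 0 (fully open) to 1 (shut), then the shift along the tool's x, y, z in cm, then the turn about the tool's z in rad. A call has 1 to 10 rows; each row shifts and turns the commanded pose from where the row before left it, along the tool's axes as they then stand; what a row does not reach is not made up. A row lasts 1/8 s, in which the tool goes at most 62.5 mm and 10.7 degrees, less where a joint would pass 70% of its speed; a pose out of reach is approached as far as the arm can. A call is refused whole if a number of a shift passes 6.25 or a number of a turn 0.188, either way. A call with a gripper value outside its range is refused whole. The fingers move at their own pace and stop on an object; "force" is the grip in N (left out, the last holds). Time passes only in rows, so rows that do not move let the fingers close. It gives the time, the measured TCP pose, the force and the opening at its end, in the units of the state.
- readout.get_state(): the state, without advancing time (a new reading comes with each control period).
- optics.get_image(name): name is "side" or "top" or "wrist"; returns the picture (420x560x3 uint8, blue, green, red); there is no depth.
- optics.calibration(name): a dict with "intrinsics" (3x3 intrinsics, pixels), "pose" (4x4, takes a point from camera to world coordinates). Camera axes: x right, y down, z forward; pixel columns grow to the right and rows downward; lengths in m; the calibration is good to about 2 mm. A picture is of the moment at which its call begins: read the wrist's pose just before it. calibration takes no time and is no camera call; for the wrist camera it gives the pose at the moment of the call.
- job.job_done(): hands the job in, once; it reports no verdict.
Trained networks look in the newest picture that a camera, given by its name, has taken for a name from the list of things; names that differ only in an ending like _2 or _b are one class to them, and where a whole thing is asked for, a point or a joint stands for the part that bears it (a point fixed in the world has none). Each returns a list of dicts, best first, with "confidence" (0 to 1); they miss things now and then, are a little off and sometimes report something else, mostly with a low value. They report only what shows in the picture. A call takes as long as a camera call. They do not tell look-alikes from the thing itself.
- optics.recognise(thing, camera): "centre" ([x, y, z] in m, in world coordinates, good to about 4 mm: the middle of the surface that is visible of it).
The state is a dict: "t": time; "qpos": joint angles; "joint_velocities": joint speeds; "joint_torque": joint torques, N m; "tool_pos": TCP position; "eef_rot": TCP orientation; "contact_force": force on the tool from outside, world axes, zero at the start; "torque": the same for the moment, N m; "width": finger opening in m.
Only numpy, scipy, OpenCV 4.12 (cv2) and the standard library are available. Lean on these libraries where they do the work, as an engineer would, in place of code of your own. Each camera call takes 0.05 s, during which the arm holds its last target. There are 200 camera calls.

## Working session

There is one attempt and no reset: what is moved stays moved. The work goes in short steps, Python scripts to look and compute and a tool call to move; the robot and the scene stay as the last step left them, time stands still between calls to the robot, and variables do not carry over. Pictures are saved under pics/ and viewed, about 8 in all and at most 12, crops included, and the job is handed in when it is done.

Besides the shell and the picture viewer there is one more tool, called by a JSON object that holds its "method" and its "body". send_rows: Moves the arm, as the interface text tells. Its arguments: {"type":"object","properties":{"moves":{"type":"array","items":{"type":"array"}},"force":{"type":"number"}},"required":["moves"]}

```bash
mkdir -p pics; ls; python3 - <<'E'
from station import readout, optics, job, r
import cv2
for n in ["top","side"]:
    im=optics.get_image(n); cv2.imwrite(f"pics/{n}0.png",im)
    c=optics.calibration(n); print(n,c["intrinsics"].round(1).tolist() if hasattr(c["intrinsics"],'round') else c["intrinsics"],c["pose"])
    for th in ["frame","bar","rest","fixture","pins"]:
        try: print(th,[(([round(v,3) for v in d["centre"]]),round(d["confidence"],2)) for d in optics.recognise(th,n)])
        except Exception as e: print(th,e)
s=readout.get_state(); print(s)
E
```

```text
pics
top [[437.3, 0.0, 270.1], [0.0, 437.3, 209.7], [0.0, 0.0, 1.0]] [[ 0.02328615 -0.9833446   0.18025303  0.31494011]
 [-0.99898329 -0.0298494  -0.03378459  0.03742544]
 [ 0.03860234 -0.17928306 -0.9830399   1.06744581]
 [ 0.          0.          0.          1.        ]]
frame [([0.431, 0.007, 0.049], 0.7), ([0.303, -0.154, 0.004], 0.63), ([0.489, -0.213, 0.035], 0.62)]
bar [([0.482, -0.218, 0.031], 0.98), ([0.312, -0.157, 0.004], 0.54)]
rest [([0.207, 0.281, 0.026], 0.81), ([0.462, -0.209, 0.028], 0.67)]
fixture [([0.524, 0.212, 0.029], 0.64)]
pins []
side [[432.7, 0.0, 277.7], [0.0, 432.7, 204.0], [0.0, 0.0, 1.0]] [[ 0.99502506 -0.08494738  0.05204873  0.42588489]
 [-0.09878952 -0.77379827  0.62568112 -0.81669493]
 [-0.01287475 -0.62771027 -0.77834058  1.11442243]
 [ 0.          0.          0.          1.        ]]
frame [([0.487, -0.231, 0.033], 0.92), ([0.277, -0.218, 0.004], 0.74)]
bar [([0.49, -0.234, 0.031], 0.64), ([0.277, -0.213, 0.003], 0.63)]
rest [([0.459, -0.234, 0.025], 0.81), ([0.272, 0.255, 0.028], 0.79)]
fixture [([0.533, 0.192, 0.027], 0.73), ([0.46, -0.235, 0.025], 0.24)]
pins []
{'t': 0.6, 'qpos': array([-1.40537528e+00,  3.12879116e-01,  1.49771321e+00, -4.64669144e-06,
        1.33098873e+00, -2.23366167e-01]), 'joint_velocities': array([-0.00051447, -0.00087801,  0.00107404,  0.00101515, -0.00023056,
        0.00117336]), 'joint_torque': array([ 1.05049421e-03, -4.01977515e+01, -2.52354616e+01,  6.95341453e-02,
        3.19593830e-02, -1.74067327e-05]), 'tool_pos': array([ 0.19901449, -0.48581981,  0.25772589]), 'eef_rot': array([ 5.76506812e-06,  8.30381671e-01, -5.57195011e-01,  2.33723128e-06]), 'contact_force': array([-0.4526274 , -0.21123595,  0.17759304]), 'torque': array([ 0.00477452, -0.0130363 ,  0.02052743]), 'width': 0.08797447771104557}
```

View pics/top0.png

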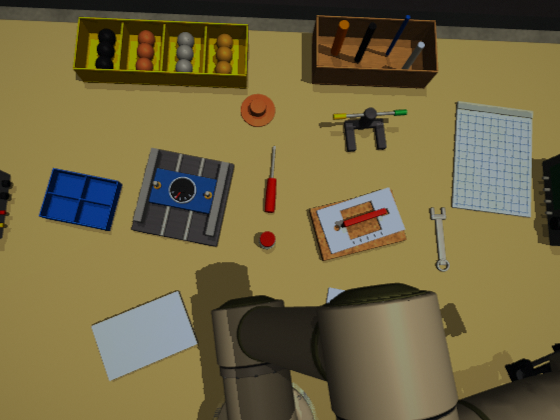

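View pics/side0.png

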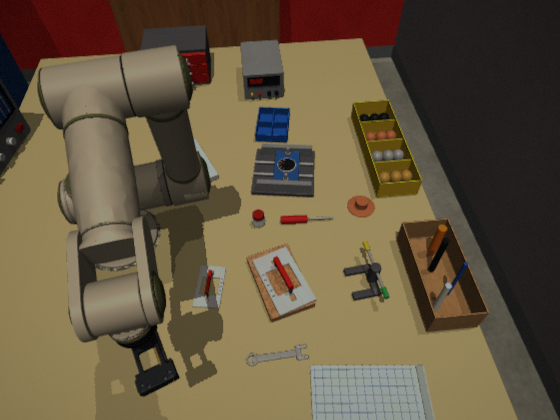

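Top view: the larger frame lies on the cork block at (358,225). A smaller look-alike is at side (210,287), on the bench with no cork. The fixture is at top (183,195), with pins near (157,185) and (208,195). The white block at (146,335) is not cork. I'll enlarge the frame and fixture to confirm.

```bash
python3 - <<'E'
import cv2,numpy as np
im=cv2.imread("pics/top0.png")
a=cv2.resize(im[140:255,125:240],None,fx=3.5,fy=3.5,interpolation=cv2.INTER_CUBIC)
b=cv2.resize(im[170:285,300:415],None,fx=3.5,fy=3.5,interpolation=cv2.INTER_CUBIC)
cv2.imwrite("pics/crop0.png",cv2.convertScaleAbs(np.hstack([a,b])[:, :800],alpha=1.3))
E
```

```text
(no output)
```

View pics/crop0.png

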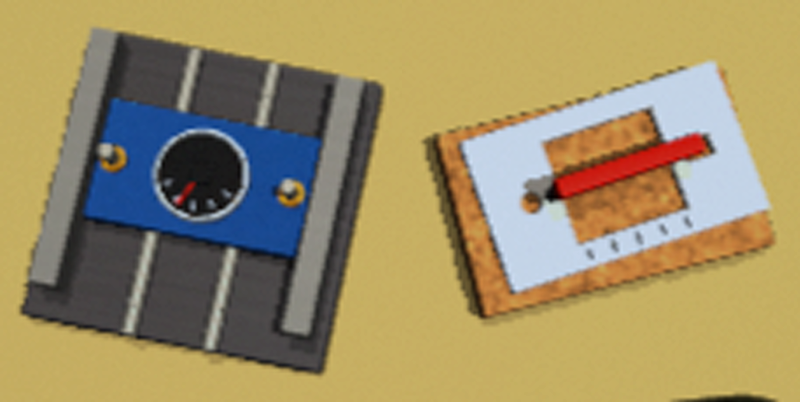

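```bash
cat > h.py <<'E'
from station import readout, optics, job, r
import numpy as np, cv2
def ray(n,uv,z,c=None):
    c=c or optics.calibration(n); K=np.array(c["intrinsics"]);T=np.array(c["pose"])
    uv=np.atleast_2d(np.array(uv,float)); d=np.c_[(uv-K[:2,2])/[K[0,0],K[1,1]],np.ones(len(uv))]@T[:3,:3].T
    return T[:3,3]+d*((z-T[2,3])/d[:,2:])
def proj(c,P):
    K=np.array(c["intrinsics"]);T=np.array(c["pose"]); q=(np.atleast_2d(P)-T[:3,3])@T[:3,:3]; q=q@K.T
    return q[:,:2]/q[:,2:]
def yaw_tool():
    w,x,y,z=readout.get_state()["eef_rot"]; return np.arctan2(2*(x*y+w*z),1-2*(y*y+z*z))
E
python3 - <<'E'
from h import *
L=lambda p:np.array(p)/3.5+[125,140]
R=lambda p:(np.array(p)-[402.5,0])/3.5+[300,170]
F=ray("top",R([(462,142),(715,62),(770,210),(512,292)]),.031)
B=ray("top",R([(557,190),(707,145)]),.071)
print(F.round(3),F.mean(0).round(3),B.round(3),B.mean(0).round(3))
e=F[0]-F[1]+F[3]-F[2];print("frame y-axis yaw",np.degrees(np.arctan2(e[1],e[0])))
rl=ray("top",L([(95,28),(118,33),(30,280),(55,288),(338,78),(365,83),(280,330),(310,335)]),.05);print(rl.round(3))
p=ray("top",L([(106,150),(290,185)]),.064);print("pins",p.round(4))
ax=sum(rl[[0,1,4,5]]-rl[[2,3,6,7]]);print("rail yaw",np.degrees(np.arctan2(ax[1],ax[0])))
d=p[0]-p[1];print("pin y yaw",np.degrees(np.arctan2(d[1],d[0])),np.linalg.norm(d), "rail mean",rl.mean(0),"pinmid",p.mean(0))
print("tool yaw",np.degrees(yaw_tool()))
c=optics.calibration("wrist");print(np.array(c["intrinsics"]),np.array(c["pose"]).round(3))
E
```

```text
[[ 0.506 -0.112  0.031]
 [ 0.569 -0.29   0.031]
 [ 0.465 -0.326  0.031]
 [ 0.404 -0.146  0.031]] [ 0.486 -0.218  0.031] [[ 0.468 -0.169  0.071]
 [ 0.502 -0.271  0.071]] [ 0.485 -0.22   0.071]
frame y-axis yaw 109.09689574212068
[[0.644 0.29  0.05 ]
 [0.641 0.274 0.05 ]
 [0.467 0.32  0.05 ]
 [0.463 0.303 0.05 ]
 [0.614 0.122 0.05 ]
 [0.611 0.103 0.05 ]
 [0.439 0.153 0.05 ]
 [0.436 0.133 0.05 ]]
pins [[0.5545 0.2728 0.064 ]
 [0.5345 0.1495 0.064 ]]
rail yaw -9.683459662840649
pin y yaw 80.79219251392897 0.12493139389870202 rail mean [0.53913772 0.21214177 0.05      ] pinmid [0.544476   0.21113845 0.064     ]
tool yaw -67.72407028503257
[[291.94047492   0.         280.36553469]
 [  0.         291.94047492 210.4160224 ]
 [  0.           0.           1.        ]] [[ 0.38  -0.892 -0.243  0.262]
 [-0.925 -0.367 -0.099 -0.461]
 [-0.001  0.263 -0.965  0.384]
 [ 0.     0.     0.     1.   ]]
```

```bash
cat >> h.py <<'E'
def plan(pos,yaw,clo,n=None):
    "rows from the measured pose to pos, yaw (rad), tool down"
    p=np.array(readout.get_state()["tool_pos"]); a=yaw_tool(); dp=np.array(pos)-p; da=(yaw-a+np.pi)%(2*np.pi)-np.pi
    n=n or int(np.ceil(max(np.linalg.norm(dp)/.055,abs(da)/.18))); out=[]
    for i in range(n):
        b=a+da*i/n; x=np.array([np.cos(b),np.sin(b),0]); y=np.array([np.sin(b),-np.cos(b),0]); s=dp/n*100
        out.append([clo,[round(float(v),2) for v in (s@x,s@y,-s[2])],round(float(-da/n),3)])
    print(n,out)
E
python3 -c "
from h import *
plan([.485,-.22,.2],np.radians(19.1),0)"
```

```text
9 [[0, [-1.53, -4.06, 0.64], -0.168], [0, [-0.83, -4.26, 0.64], -0.168], [0, [-0.1, -4.34, 0.64], -0.168], [0, [0.63, -4.29, 0.64], -0.168], [0, [1.34, -4.13, 0.64], -0.168], [0, [2.01, -3.84, 0.64], -0.168], [0, [2.63, -3.45, 0.64], -0.168], [0, [3.17, -2.96, 0.64], -0.168], [0, [3.62, -2.39, 0.64], -0.168]]
```

{"method": "send_rows", "body": {"moves": [[0,[-1.53,-4.06,0.64],-0.168],[0,[-0.83,-4.26,0.64],-0.168],[0,[-0.1,-4.34,0.64],-0.168],[0,[0.63,-4.29,0.64],-0.168],[0,[1.34,-4.13,0.64],-0.168],[0,[2.01,-3.84,0.64],-0.168],[0,[2.63,-3.45,0.64],-0.168],[0,[3.17,-2.96,0.64],-0.168],[0,[3.62,-2.39,0.64],-0.168],[0,[0,0,0],0]]}}

```text
t: 1.85
tool_pos: [0.4866, -0.2187, 0.1995]
eef_rot: [-0.0, 0.986, 0.166, -0.0]
contact_force: [-0.8, 0.0, -0.1]
width: 0.0883
```

```bash
python3 - <<'E'
from h import *
s=readout.get_state();print(s["tool_pos"],np.degrees(yaw_tool()),s["contact_force"],s["eef_rot"])
c=optics.calibration("wrist");im=optics.get_image("wrist")
np.save("w1.npy",im);np.savez("w1c.npz",K=c["intrinsics"],T=c["pose"])
cv2.imwrite("pics/w1.png",im)
print(optics.recognise("bar","wrist"),optics.recognise("frame","wrist"))
E
```

```text
[ 0.48660926 -0.21872227  0.19954663] 19.15714852133605 [-0.84486491  0.03436836 -0.11686092] [-3.88710828e-04  9.86058244e-01  1.66399943e-01 -2.18237420e-04]
[{'centre': [0.4824, -0.1972, 0.0341], 'confidence': 0.84}, {'centre': [0.2767, -0.1902, 0.0072], 'confidence': 0.62}] []
```

View pics/w1.png

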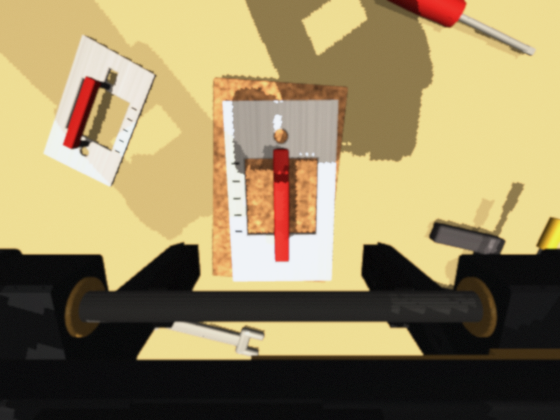

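Wrist view: the bar's top runs from (281,150) to (281,261). The plate corners are about (223,101), (339,101), (331,280) and (233,279). The look-alike on the left is smaller and sits on the bare bench.

```bash
python3 - <<'E'
from h import *
z=np.load("w1c.npz");c=dict(intrinsics=z["K"],pose=z["T"])
im=np.load("w1.npy").astype(int);m=((im[...,2]>130)&(im[...,1]<70)&(im[...,0]<70)).astype(np.uint8)
m[:,:250]=0;m[:,320:]=0
r_=cv2.minAreaRect(cv2.findNonZero(m));print(r_)
ys=np.where(m.any(1))[0];
for y in ys[[5,len(ys)//2,-6]]: x=np.where(m[y])[0];print(y,x.min(),x.max())
b=ray("wrist",[(281,150),(281.5,261)],.075,c);print(b,b.mean(0));e=b[0]-b[1];print(np.degrees(np.arctan2(e[1],e[0])),np.linalg.norm(e))
F=ray("wrist",[(223,101),(339,101),(331,280),(233,279)],.031,c);print(F.round(4),F.mean(0))
e=F[0]+F[1]-F[2]-F[3];print(np.degrees(np.arctan2(e[1],e[0])))
E
```

```text
((281.08697509765625, 204.58448791503906), (108.9888687133789, 15.184164047241211), 89.18154907226562)
155 275 287
208 274 288
254 276 287
[[ 0.47048893 -0.16963107  0.075     ]
 [ 0.50451063 -0.2656625   0.075     ]] [ 0.48749978 -0.21764678  0.075     ]
109.50805319296519 0.10187988250853079
[[ 0.4043 -0.1471  0.031 ]
 [ 0.5085 -0.1108  0.031 ]
 [ 0.5715 -0.2886  0.031 ]
 [ 0.4674 -0.3235  0.031 ]] [ 0.48792664 -0.21751123  0.031     ]
109.59456895681829
```

{"method": "send_rows", "body": {"moves": [[0,[0.14,-0.07,4.5],-0.006],[0,[0,0,4.5],0],[0,[0,0,3],0],[0,[0,0,1.25],0],[0,[0,0,0],0],[1,[0,0,0],0],[1,[0,0,0],0],[1,[0,0,0],0],[1,[0,0,0],0],[1,[0,0,0],0]], "force": 40}}

```text
t: 3.25
tool_pos: [0.4866, -0.2194, 0.0677]
eef_rot: [0.0, 0.986, 0.167, 0.0]
contact_force: [-0.2, 0.4, -0.1]
width: 0.0402
```

{"method": "send_rows", "body": {"moves": [[1,[0,0,0],0],[1,[0,0,0],0],[1,[0,0,-0.5],0],[1,[0,0,-2.5],0],[1,[0,0,-4],0],[1,[0,0,-4],0],[1,[0,0,-2],0],[1,[0,0,0],0],[1,[0,0,0],0]]}}

```text
t: 4.38
tool_pos: [0.4861, -0.2191, 0.1964]
eef_rot: [-0.001, 0.986, 0.167, -0.001]
contact_force: [-0.1, 0.7, -2.1]
width: 0.0134
```

```bash
python3 -c "
from h import *
plan([.52,.03,.24],np.radians(-9.5),1)"
```

```text
5 [[1, [2.28, -4.48, -0.87], 0.1], [1, [1.82, -4.69, -0.87], 0.1], [1, [1.34, -4.85, -0.87], 0.1], [1, [0.85, -4.96, -0.87], 0.1], [1, [0.35, -5.02, -0.87], 0.1]]
```

{"method": "send_rows", "body": {"moves": [[1,[2.28,-4.48,-0.87],0.1],[1,[1.82,-4.69,-0.87],0.1],[1,[1.34,-4.85,-0.87],0.1],[1,[0.85,-4.96,-0.87],0.1],[1,[0.35,-5.02,-0.87],0.1],[1,[0,0,0],0],[1,[0,0,0],0],[1,[0,0,0],0]]}}

```text
t: 5.38
tool_pos: [0.52, 0.0289, 0.2404]
eef_rot: [0.0, 0.997, -0.082, -0.001]
contact_force: [0.0, 0.3, -3.2]
width: 0.0133
```

```bash
python3 - <<'E'
from h import *
s=readout.get_state();print(s["tool_pos"],np.degrees(yaw_tool()),s["contact_force"],s["torque"],s["width"])
c=optics.calibration("wrist");im=optics.get_image("wrist")
np.save("w2.npy",im);np.savez("w2c.npz",K=c["intrinsics"],T=c["pose"])
cv2.imwrite("pics/w2.png",cv2.resize(im,(800,600),interpolation=cv2.INTER_CUBIC))
E
```

```text
[0.51999265 0.02888121 0.24041557] -9.4596312575209 [ 0.0353628   0.28842357 -3.15209672] [-0.1030038  -0.0641421   0.02574998] 0.013321522628489844
```

View pics/w2.png

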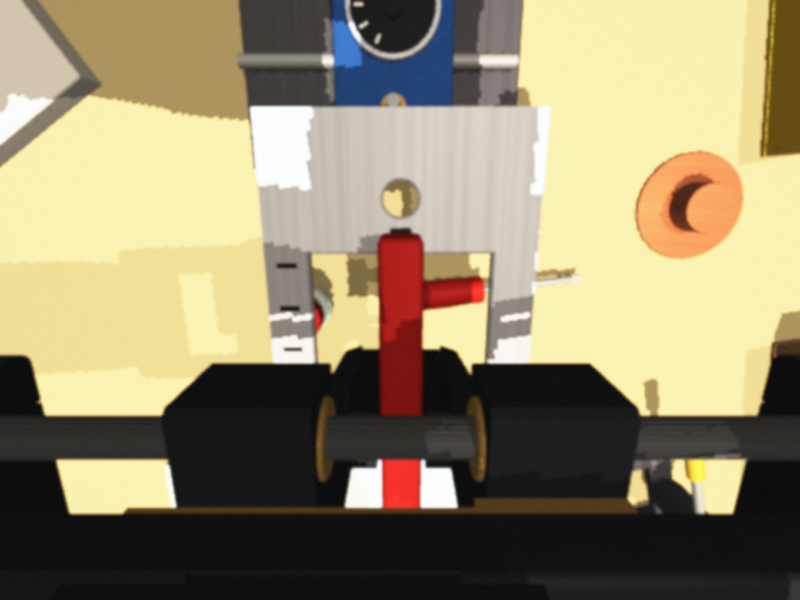

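The frame is held straight, with its round hole at (401,199). The near pin, at (393,98), is half hidden behind the plate, so I'll back off and rise for a clear view of both pins.

{"method": "send_rows", "body": {"moves": [[1,[0,3,-4],0],[1,[0,3,-4],0],[1,[0,0,0],0],[1,[0,0,0],0]]}}

```text
t: 5.92
tool_pos: [0.5101, -0.0294, 0.3199]
eef_rot: [-0.0, 0.997, -0.082, -0.001]
contact_force: [1.2, -0.3, -3.0]
width: 0.0134
```

```bash
python3 - <<'E'
from h import *
s=readout.get_state();print(s["tool_pos"],np.degrees(yaw_tool()),s["contact_force"])
c=optics.calibration("wrist");im=optics.get_image("wrist")
np.savez("w3c.npz",K=c["intrinsics"],T=c["pose"],im=im,p=s["tool_pos"])
cv2.imwrite("pics/w3.png",cv2.resize(im[:250,130:430],None,fx=2.6,fy=2.4,interpolation=cv2.INTER_CUBIC))
E
```

```text
[ 0.51007258 -0.02936595  0.31992798] -9.439255716033768 [ 1.1856749  -0.33099302 -3.00861333]
```

View pics/w3.png

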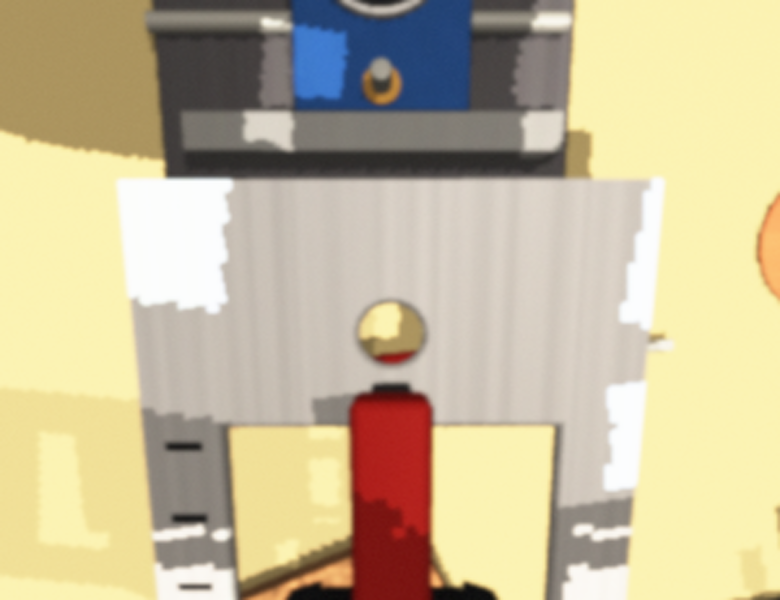

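```bash
python3 - <<'E'
from h import *
z=np.load("w3c.npz");c=dict(intrinsics=z["K"],pose=z["T"]);p=z["p"];b=np.radians(-9.44)
X=np.array([np.cos(b),np.sin(b),0]);Y=np.array([-np.sin(b),np.cos(b),0])
U=lambda q:np.array(q)/[2.6,2.4]+[130,0]
def rel(q): d=q-p; return np.c_[d@X,d@Y].round(4)
h=ray("wrist",U([(391,331),(118,180),(664,180)]),p[2]-.036,c);print("hole,corners in tool frame",rel(h))
pin=ray("wrist",U([(381,69)]),.064,c);print("pin",pin,rel(pin))
pb=ray("wrist",U([(382,84)]),.048,c);print("pin base at carriage?",pb,rel(pb))
R=ray("wrist",U([(182,112),(565,112),(182,150),(563,150)]),.05,c);print(R.round(4),rel(R))
for i,j in((0,1),(2,3)):
  e=R[j]-R[i];print("rail yaw",np.degrees(np.arctan2(e[1],e[0])),np.linalg.norm(e))
E
```

```text
hole,corners in tool frame [[ 0.0004  0.0637]
 [-0.0535  0.0949]
 [ 0.0541  0.095 ]]
pin [[0.53541336 0.15086212 0.064     ]] [[-0.0046  0.1819]]
pin base at carriage? [[0.53532662 0.14891251 0.048     ]] [[-0.0043  0.18  ]]
[[0.4404 0.1512 0.05  ]
 [0.6179 0.1218 0.05  ]
 [0.4363 0.134  0.05  ]
 [0.6152 0.1044 0.05  ]] [[-0.0983  0.1667]
 [ 0.0816  0.1668]
 [-0.0996  0.1491]
 [ 0.0817  0.1492]]
rail yaw -9.409087782330763 0.17993076038177339
rail yaw -9.40490115545923 0.18130956085219763
```

```bash
python3 -c "
from h import *
plan([.5452,.2115,.16],np.radians(-9.41),1,6)"
```

```text
6 [[1, [-0.08, -4.05, 2.66], 0.0], [1, [-0.08, -4.05, 2.66], 0.0], [1, [-0.08, -4.05, 2.66], 0.0], [1, [-0.08, -4.05, 2.66], 0.0], [1, [-0.08, -4.05, 2.66], 0.0], [1, [-0.08, -4.05, 2.66], 0.0]]
```

{"method": "send_rows", "body": {"moves": [[1,[-0.08,-4.05,2.66],0],[1,[-0.08,-4.05,2.66],0],[1,[-0.08,-4.05,2.66],0],[1,[-0.08,-4.05,2.66],0],[1,[-0.08,-4.05,2.66],0],[1,[-0.08,-4.05,2.66],0],[1,[0,0,2.0],0],[1,[0,0,2.0],0],[1,[0,0,0],0],[1,[0,0,0],0]]}}

```text
t: 7.22
tool_pos: [0.5453, 0.2115, 0.1218]
eef_rot: [-0.0, 0.997, -0.082, 0.0]
contact_force: [0.0, 0.0, -1.6]
width: 0.0134
```

```bash
python3 - <<'E'
from h import *
s=readout.get_state();print(s["tool_pos"],np.degrees(yaw_tool()),s["contact_force"],s["torque"])
c=optics.calibration("wrist");im=optics.get_image("wrist")
np.savez("w4c.npz",K=c["intrinsics"],T=c["pose"],im=im,p=s["tool_pos"])
cv2.imwrite("pics/w4.png",cv2.resize(im[60:260,180:380],None,fx=3,fy=3,interpolation=cv2.INTER_CUBIC))
E
```

```text
[0.54532829 0.211455   0.12181075] -9.37789431112703 [ 0.04575001  0.01874836 -1.56786022] [-0.04104747 -0.1254271   0.01114775]
```

View pics/w4.png

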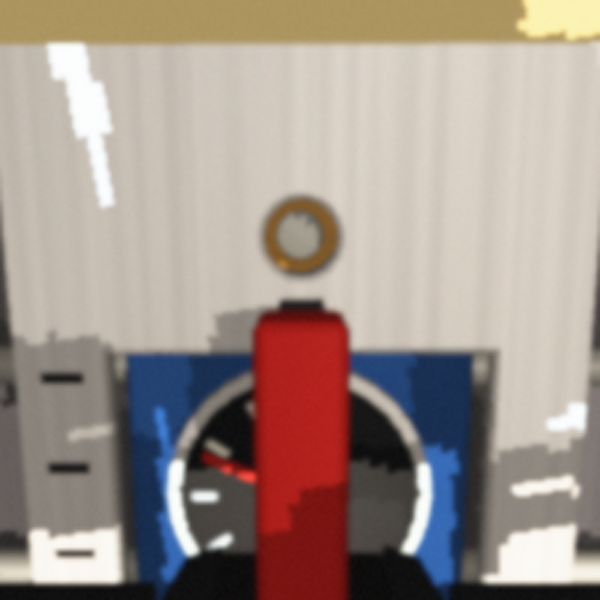

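The pin top at crop (298,236) shows inside the round hole at (301,236), which is nearly concentric.

```bash
python3 - <<'E'
from h import *
z=np.load("w4c.npz");c=dict(intrinsics=z["K"],pose=z["T"]);p=z["p"];b=np.radians(-9.38)
X=np.array([np.cos(b),np.sin(b),0]);Y=np.array([-np.sin(b),np.cos(b),0])
for q,h in(((301,236),p[2]-.036),((298,236),.064)):
    d=ray("wrist",np.array([q])/3+[180,60],h,c)-p; print((d@X).round(4),(d@Y).round(4))
E
```

```text
[0.0004] [0.0632]
[-0.0002] [0.0627]
```

{"method": "send_rows", "body": {"moves": [[1,[-0.05,0.04,0.5],0],[1,[0,0,0.5],0],[1,[0,0,0.3],0],[1,[0,0,0.2],0],[1,[0,0,0.2],0],[1,[0,0,0.1],0],[1,[0,0,0],0]]}}

```text
t: 8.15
tool_pos: [0.5448, 0.2109, 0.1035]
eef_rot: [0.0, 0.997, -0.082, -0.0]
contact_force: [-0.1, -0.7, -2.2]
width: 0.0135
```

No contact force below pin-top level (.106), so both pins are in the holes. Continuing gently.

{"method": "send_rows", "body": {"moves": [[1,[0,0,0.2],0],[1,[0,0,0.2],0],[1,[0,0,0.2],0],[1,[0,0,0.2],0],[1,[0,0,0],0],[1,[0,0,0],0]]}}

```text
t: 8.9
tool_pos: [0.5448, 0.2109, 0.0955]
eef_rot: [0.0, 0.997, -0.082, -0.0]
contact_force: [-0.9, -0.5, -2.7]
width: 0.0135
```

{"method": "send_rows", "body": {"moves": [[1,[0,0,0.1],0],[1,[0,0,0.1],0],[1,[0,0,0],0],[1,[0,0,0],0]]}}

```text
t: 9.4
tool_pos: [0.5449, 0.2109, 0.0953]
eef_rot: [-0.0, 0.997, -0.082, 0.0]
contact_force: [-6.4, -2.2, 12.7]
width: 0.0138
```

{"method": "send_rows", "body": {"moves": [[1,[0,0,-0.15],0],[1,[0,0,0],0],[1,[0,0,0],0]]}}

```text
t: 9.78
tool_pos: [0.5449, 0.2109, 0.0953]
eef_rot: [-0.0, 0.997, -0.082, 0.0]
contact_force: [-2.6, -0.3, 3.9]
width: 0.0136
```

```bash
python3 - <<'E'
from h import *
s=readout.get_state();print(s["tool_pos"],np.degrees(yaw_tool()),s["contact_force"],s["torque"],s["eef_rot"])
c=optics.calibration("wrist");im=optics.get_image("wrist")
sd=optics.get_image("side");cs=optics.calibration("side");print(proj(cs,[.545,.211,.06]))
np.savez("w5c.npz",K=c["intrinsics"],T=c["pose"],im=im,p=s["tool_pos"],sd=sd)
u,v=proj(cs,[.545,.211,.06])[0].astype(int)
a=cv2.resize(im[60:260,180:380],(400,400),interpolation=cv2.INTER_CUBIC);b=cv2.resize(sd[v-50:v+50,u-50:u+50],(400,400),interpolation=cv2.INTER_CUBIC)
cv2.imwrite("pics/w5.png",np.hstack([a,b]))
E
```

```text
[0.5448824  0.21090715 0.09529428] -9.396036660739348 [-2.55731148 -0.27154617  3.94372488] [-0.0752311   0.23179947  0.02036632] [-4.23724731e-05  9.96640206e-01 -8.19040278e-02  1.68923554e-04]
[[286.72868218 161.80243124]]
```

View pics/w5.png

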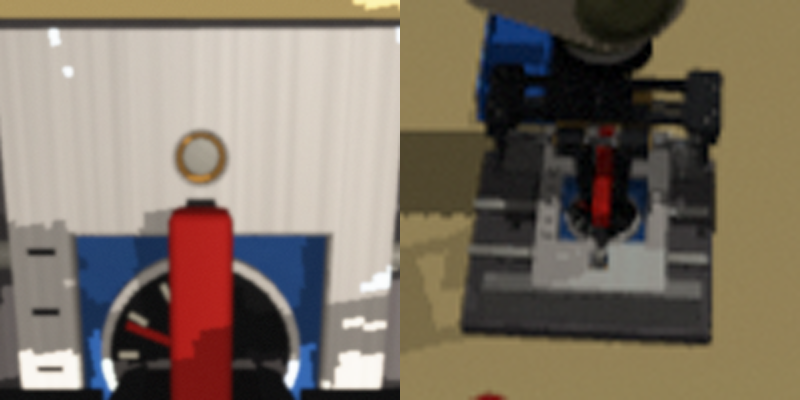

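The contact is stiff and level, and the pin is concentric in the hole. In the earlier wrist picture (w3) the plate measured about 2% too narrow, so the frame hangs about 3 mm lower in the grip than nominal. That puts the underside at about 0.050 m, which is rail height, so it looks seated. I'll relieve the load, open, retreat and check.

{"method": "send_rows", "body": {"moves": [[1,[0,0,-0.05],0],[1,[0,0,0],0],[0.6,[0,0,0],0],[0.6,[0,0,0],0],[0.5,[0,0,0],0],[0.4,[0,0,0],0],[0.4,[0,0,0],0],[0.4,[0,0,0],0]]}}

```text
t: 10.88
tool_pos: [0.5448, 0.2109, 0.0955]
eef_rot: [-0.0, 0.997, -0.082, 0.0]
contact_force: [-0.6, -0.3, -0.3]
width: 0.0531
```

{"method": "send_rows", "body": {"moves": [[0.4,[0,0,-0.5],0],[0.4,[0,0,-2],0],[0.4,[0,0,-4],0],[0.4,[0,0,-5],0],[0.4,[0,6,-2],0],[0.4,[0,6,0],0],[0.4,[0,3,0],0],[0.4,[0,0,0],0],[0.4,[0,0,0],0]]}}

```text
t: 12.0
tool_pos: [0.5205, 0.0643, 0.2305]
eef_rot: [-0.0, 0.997, -0.082, 0.0]
contact_force: [-0.1, 0.2, 0.6]
width: 0.0529
```

```bash
python3 - <<'E'
from h import *
s=readout.get_state();print(s["tool_pos"],s["contact_force"],s["width"])
im=optics.get_image("wrist");c=optics.calibration("wrist");sd=optics.get_image("side");cs=optics.calibration("side");tp=optics.get_image("top");ct=optics.calibration("top")
Y=np.array([.164,.9865,0]);o=np.array([.5448,.211,.064])
print(proj(c,[o,o+.062*Y,o-.062*Y]))
def crop(i,c,h): 
    u,v=proj(c,o)[0].astype(int); u0=max(u-h,0);v0=max(v-h,0);return cv2.resize(i[v0:v0+2*h,u0:u0+2*h],(400,400),interpolation=cv2.INTER_CUBIC)
cv2.imwrite("pics/end.png",np.hstack([crop(im,c,100),crop(sd,cs,45)]))
cv2.imwrite("pics/endtop.png",crop(tp,ct,50))
E
```

```text
[0.52053257 0.06425928 0.23050741] [-0.08329128  0.17648617  0.598572  ] 0.052896092350270194
[[280.13829288  37.01230141]
 [280.32350544 -45.74906144]
 [279.97477986 110.077331  ]]
```

View pics/end.png

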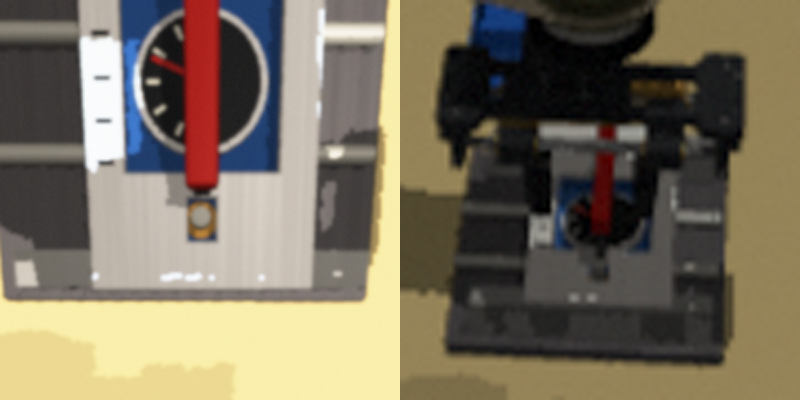

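The slot-end pin stands in the slot and the frame lies across the near rail. I'll back off for one clear view of both ends.

{"method": "send_rows", "body": {"moves": [[0.4,[0,3,-4],0],[0.4,[0,3,-4],0],[0.4,[0,0,0],0],[0.4,[0,0,0],0]]}}

```text
t: 12.65
tool_pos: [0.5105, 0.0052, 0.3094]
eef_rot: [-0.0, 0.997, -0.082, -0.001]
contact_force: [-0.4, -0.8, 0.5]
width: 0.0527
```

```bash
python3 - <<'E'
from h import *
im=optics.get_image("wrist");c=optics.calibration("wrist");tp=optics.get_image("top");ct=optics.calibration("top")
np.savez("w6c.npz",K=c["intrinsics"],T=c["pose"])
Y=np.array([.164,.9865,0]);X=np.array([.9865,-.164,0]);o=np.array([.5448,.211,0])
P=[o+a*.055*X+b*.095*Y+[0,0,.056] for a,b in((-1,-1),(1,-1),(1,1),(-1,1))]+[o+.062*s*Y+[0,0,.064] for s in(1,-1)]
print(proj(c,P).round(1).tolist()); print(proj(ct,P).round(1).tolist())
a=cv2.resize(im[0:200,180:380],(400,400),interpolation=cv2.INTER_CUBIC)
u,v=proj(ct,o)[0].astype(int);b=cv2.resize(tp[v-60:v+40,u-50:u+50],(400,400),interpolation=cv2.INTER_CUBIC);print(u-50,v-60)
cv2.imwrite("pics/end2.png",np.hstack([a,b]))
E
```

```text
[[235.5, 91.4], [326.1, 91.6], [334.1, -103.7], [228.6, -103.9], [281.3, -70.4], [280.9, 60.0]]
[[216.9, 218.8], [226.6, 174.0], [148.1, 158.7], [136.9, 203.3], [155.6, 182.7], [207.7, 192.8]]
135 133
```

View pics/end2.png

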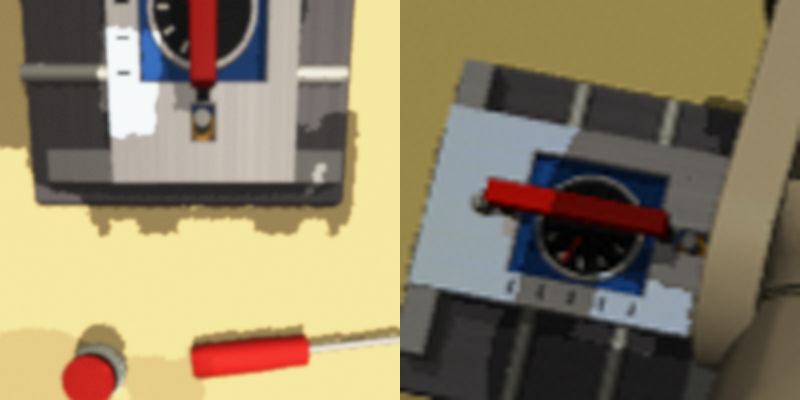

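The plate corners and both pin tops show within about 1–2 px of where a seated frame predicts, in both the wrist and top cameras. The arm is clear of everything.

```bash
python3 -c "
from station import job; print(job.job_done())"
```

```text
the job is handed in; nothing more can be done
None
```

I took the larger frame by its red bar off the cork block, hung it over the gauge with both holes on the pins, let go, and handed the job in at about 13 s.

- **Finding the pins:** the carriage stood about 24 mm along its slide. I lined the round hole up with its pin through the wrist camera. Going down past pin-top level the wrist force stayed at the frame's own weight, so the pins were not pushed down.
- **Seating:** the frame met the rails firmly. The last reading there was 12.7 N upward, about 15 N counting the frame's weight, which is under the 30 N limit. I backed off before opening the gripper.
- **Last checks:** in the wrist and top pictures, the plate corners and both pin tops were within about 1–2 pixels of a frame lying flush with the pins up. The arm was clear of everything.
- **What disagreed:** contact came about 3 mm higher on the tool than planned. The earlier wrist picture fits the frame hanging about that much lower in the grip, and the final pictures match a seated frame.
- **Not confirmed:** I never took a direct pin-depth reading; "pins fully up" rests on the pictures and the force readings.

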